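# Set out a nested filter stack and a capped lens at the camera stall

## Robot

A 7-joint arm with a two-finger parallel gripper is mounted at the origin on the work surface. World frame = base frame: x ahead of the robot, y to its left, z up, the work surface at z = 0. Lengths are in m, angles in rad, forces in N, time in s.
With the tool pointing down it reaches from about 0.425 to 0.95 m from the base axis. Payload 4.7 kg.
Tool frame: the origin (TCP) lies between the finger pads; the fingertips stand 25 mm ahead of it and the grasp point (between the pads) lies 6 mm ahead of it; z points along the fingers, y is the line along which they close (so a half turn about z gives the same grasp; the last joint's range is limited). The gripper opens to 85 mm and grips with 20 to 120 N. Pads are 22 mm wide; open, the fingers measure 114 mm over their backs; the gripper's body (76 mm by 85 mm) begins 54 mm behind the grasp point. The pads swing forward as they close: fully open they stand 13 mm farther back than shut.
Start: joints at [1.079, 0.469, -0.049, 1.532, 0.024, 1.141, -0.082], TCP at [0.301, -0.604, 0.256] pointing down, gripper open.
Joint ranges: [-2.59, 2.59], [-0.33, 1.99], [-1.39, 1.29], [0.1, 2.45], [-1.04, 4.18], [0.21, 1.99], [-2.66, 2.66]. Speed limits (rad/s): [2.57, 2.57, 3.14, 3.14, 3.14, 3.14, 3.14].

## Interface

Orientations are given as a 3x3 rotation matrix whose columns are the frame's x, y, z axes.
In Python, from rig import * gives the robot as it stands. Calls block until the motion is done:
- movep(position, orientation): joint-space move of the TCP to a pose.
- move_l(position, attitude=None, feed=0.15, until_force=None): straight line of the TCP; attitude=None keeps the orientation; feed is the mean speed in m/s. With until_force (N) it stops when the force on the tool has changed by that much, and returns True; else False.
- move_joints(angles): joint-space move.
- command_gripper(opening, newtons=None): finger opening in m; newtons is the grip in N (None keeps the last); returns when the fingers have stopped.
- sleep(seconds).
- inverse_kinematics(position, orientation): joint angles nearest the present ones, or None.
- sense(): the state.
- camera(name): name is "scene" or "side" or "wrist"; returns (picture, depth): 384x512x3 uint8, red, green, blue; 384x512 float32, m along the optical axis (not along the pixel's ray), 0 where there is no reading.
- camera_params(name): a dict with "K" (3x3 intrinsics, pixels), "position" and "rotation" of the camera in the world; the wrist camera has in their place "tool_from_camera" (4x4, takes a point from camera to tool coordinates, whose origin is the TCP and whose axes are the flange's). Camera axes: x right, y down, z forward; pixel columns grow to the right and rows downward; lengths in m; the calibration is good to about 2 mm. A picture is of the moment at which its call begins: read the wrist's pose just before it. camera_params takes no time and is no camera call.
A pose or a line that the arm cannot do raises Unreachable and nothing moves.
- finish_job(): hands the job in; it is judged then, once.
The state is a dict: "time_s": time; "joint_pos": joint angles; "qd": joint speeds; "joint_efforts": joint torques, N m; "position": TCP position; "tcp_rot": TCP orientation; "wrist_force": force on the tool from outside, world axes, zero at the start; "ft_torque": the same for the moment, N m; "finger_gap": finger opening in m; "gripper_force": force on a finger pad.
Only numpy, scipy, OpenCV 4.12 (cv2) and the standard library are available. Lean on these libraries where they do the work, as an engineer would, in place of code of your own. Each camera call takes 0.05 s, during which the arm holds its last target. There are 200 camera calls.

## Task

Set out the customer's kit: nest the three amber filters on the middle of the round wooden stand, the largest at the bottom, the middle one inside its rim and the smallest inside that one, and stand the chrome lens upright on the middle of the square wooden stand with the black cap seated on its front. Set the glass down rather than letting it drop, and leave the slide viewer, the ring wrench and the film can where they are.

Things in the scene. Friction and masses are not known exactly. Their poses are not given: they have to be found in the camera images.
- filter_large: Largest of three amber glass filters in plain steel rims, lying flat: a round disc 64 mm in diameter and 10 mm tall. The glass fills the rim up to 7.5 mm; above it the rim (wall 2.5 mm) stands 2.5 mm proud as a shallow recess 59 mm across, in which the middle filter sits with 5 mm to spare all round. About 60 g. Origin: centre of its underside; z up
- filter_middle: Middle one of three amber glass filters in plain steel rims, lying flat: a round disc 49 mm in diameter and 10 mm tall. The glass fills the rim up to 7.5 mm; above it the rim (wall 2.5 mm) stands 2.5 mm proud as a shallow recess 44 mm across, in which the small filter sits with 5 mm to spare all round. About 40 g. Origin: centre of its underside; z up
- filter_small: Smallest of three amber glass filters in plain steel rims, lying flat: a round disc 34 mm in diameter and 10 mm tall. The glass fills the rim up to 7.5 mm; above it the rim (wall 2.5 mm) stands 2.5 mm proud as a shallow recess 29 mm across. About 25 g. Origin: centre of its underside; z up
- lens: Chrome lens standing upright: a round barrel 54 mm in diameter (50 mm in its lowest 12 mm), with a flat shoulder 44 mm above its underside; on the shoulder stands the narrower front rim, 35 mm in diameter and 5 mm tall, with the front glass. 49 mm tall in all, about 240 g. Origin: centre of its underside; z up
- cap: Black plastic push-on lens cap lying flat, open side down: a plain round lid 50 mm in diameter, 10 mm tall, open below (inside 45 mm across, 7.5 mm deep), about 20 g. On the lens it drops loosely over the front rim (5 mm to spare all round) and its skirt rests on the shoulder. Origin: centre of its underside (lower edge of the skirt); z up
- round_stand: Round flat wooden stand fixed to the counter, 96 mm in diameter, 12 mm tall, for the filters. Origin: centre of its underside, so its top is at z = 12 mm
- square_stand: Square flat wooden stand fixed to the counter, 78 x 78 mm, 12 mm tall, for the lens. Origin: centre of its underside, so its top is at z = 12 mm; x and y along its sides
- viewer: Grey plastic slide viewer, 60 x 76 mm and 40 mm tall, a loose bystander. Origin: centre of its underside
- ring_wrench: Brass retaining ring wrench lying flat, a bar 100 mm long (its x) with two cross arms 36 mm wide, 10 mm tall, a loose bystander. Origin: centre of its underside
- film_can: Small black film can with a grey lid, 32 mm in diameter, 50 mm tall, a loose bystander. Origin: centre of its underside
Not all that is in view belongs to the job. Leave any green look-alike of the filter_small alone. Leave any pink look-alike of the filter_middle alone.

How it is judged:
At the end, for the whole second after the job is handed in: Large filter on round stand and lens on square stand within 13 mm of centre; middle filter seated in the large, small in the middle (within 6 mm, 6 to 8.8 mm up); cap on the lens shoulder (within 6 mm, 42 to 45.7 mm up). All upright within 0.04 rad, released, at rest (horizontal distance between filter_large and round_stand below 0.013 m and z of filter_large in the frame of round_stand between 0.01 and 0.0145 m and angle between each of filter_large, filter_middle, filter_small, lens, cap's own z axis and vertical below 0.04 rad and linear speed of each of filter_large, filter_middle, filter_small, lens, cap below 0.02 m/s and angular speed of each of filter_large, filter_middle, filter_small, lens, cap below 0.3 rad/s and horizontal distance between filter_middle and filter_large below 0.006 m and z of filter_middle in the frame of filter_large between 0.006 and 0.0088 m and horizontal distance between filter_small and filter_middle below 0.006 m and z of filter_small in the frame of filter_middle between 0.006 and 0.0088 m and horizontal distance between lens and square_stand below 0.013 m and z of lens in the frame of square_stand between 0.01 and 0.0145 m and horizontal distance between cap and lens below 0.006 m and z of cap in the frame of lens between 0.042 and 0.0457 m); the robot touches nothing.
It fails at once if the slide viewer, ring wrench or film can is pushed more than 25 mm from where it lay (distance of any of viewer, ring_wrench, film_can from where it was at the start of the episode above 0.025 m).
It fails at once if a filter or the lens is dropped: out of the fingers and moving faster than 0.6 m/s (a free fall of about 18 mm) ((contact force between the fingers and filter_large below 0.05 N and linear speed of filter_large above 0.6 m/s) or (contact force between the fingers and filter_middle below 0.05 N and linear speed of filter_middle above 0.6 m/s) or (contact force between the fingers and filter_small below 0.05 N and linear speed of filter_small above 0.6 m/s) or (contact force between the fingers and lens below 0.05 N and linear speed of lens above 0.6 m/s)).
It also fails if it takes over 128 s, if anything falls off the work surface, if the arm or the gripper's body presses on something with over 40 N, if the wrist force passes 120 N, or if a joint passes its speed limit or range.

## Working session

There is one attempt and no reset: what is moved stays moved. The work goes in short steps, each a Python script; the robot and the scene stay as the last script left them, time stands still between calls to the robot, and variables do not carry over. Pictures are saved under pics/ and viewed, at most 14 in all, crops included, and the job is handed in when it is done.

```bash
ls; mkdir -p pics
python3 - <<'E'
from rig import *
import cv2,numpy as np
for n in ("scene","side"):
    im,d=camera(n); np.savez(n+'.npz',im=im,d=d)
    cv2.imwrite(f'pics/{n}0.png',cv2.resize(im[:,:,::-1],(768,576)))
    print(n,camera_params(n))
print(camera_params("wrist"))
s=sense();print(s["time_s"],s["tcp_rot"],s["finger_gap"])
E
```

```text
pics
scene {'K': array([[398.03098025,   0.        , 253.69148502],
       [  0.        , 398.03098025, 186.03192209],
       [  0.        ,   0.        ,   1.        ]]), 'position': array([ 0.94899075, -0.29555781,  0.65151764]), 'rotation': array([[ 0.6408516 ,  0.60383171, -0.47402162],
       [ 0.76763687, -0.50933083,  0.38899325],
       [-0.00654736, -0.61316341, -0.78992896]])}
side {'K': array([[350.74693942,   0.        , 253.95754335],
       [  0.        , 350.74693942, 196.99640434],
       [  0.        ,   0.        ,   1.        ]]), 'position': array([ 0.33412436, -0.46369823,  0.44838601]), 'rotation': array([[ 0.85882547, -0.31418084,  0.40460995],
       [-0.5120235 , -0.50206195,  0.69696896],
       [-0.01583504, -0.8057445 , -0.59205156]])}
{'K': array([[341.18278311,   0.        , 258.68995713],
       [  0.        , 341.18278311, 193.59543074],
       [  0.        ,   0.        ,   1.        ]]), 'tool_from_camera': array([[-1.07532236e-03, -9.62329547e-01, -2.71883590e-01,
         6.81221706e-02],
       [ 9.99999261e-01, -8.80503737e-04, -8.38545637e-04,
         3.27655398e-04],
       [ 5.67562726e-04, -2.71884291e-01,  9.62329782e-01,
        -1.16931547e-01],
       [ 0.00000000e+00,  0.00000000e+00,  0.00000000e+00,
         1.00000000e+00]])}
0.1 [[ 8.94798391e-01  4.46469616e-01 -8.49229724e-04]
 [ 4.46470417e-01 -8.94797084e-01  1.53135557e-03]
 [-7.61845460e-05 -1.74941045e-03 -9.99998467e-01]] 0.08540923273373838
```

View pics/scene0.png

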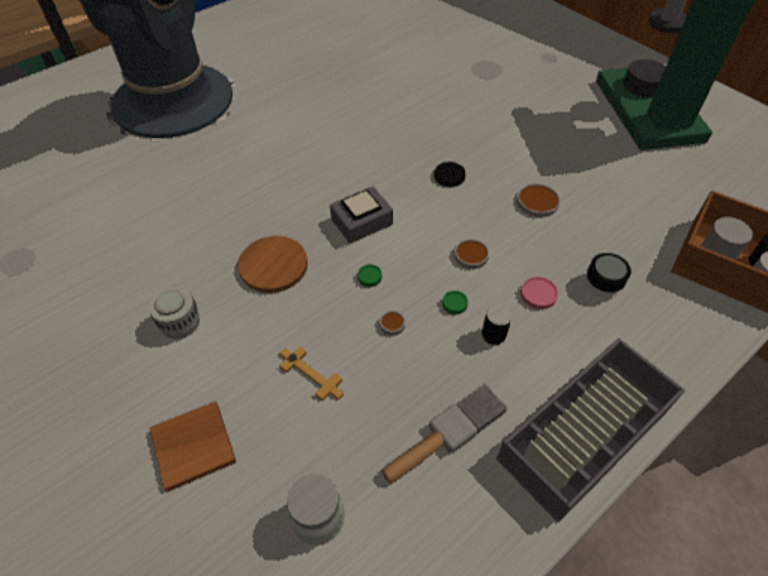

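View pics/side0.png

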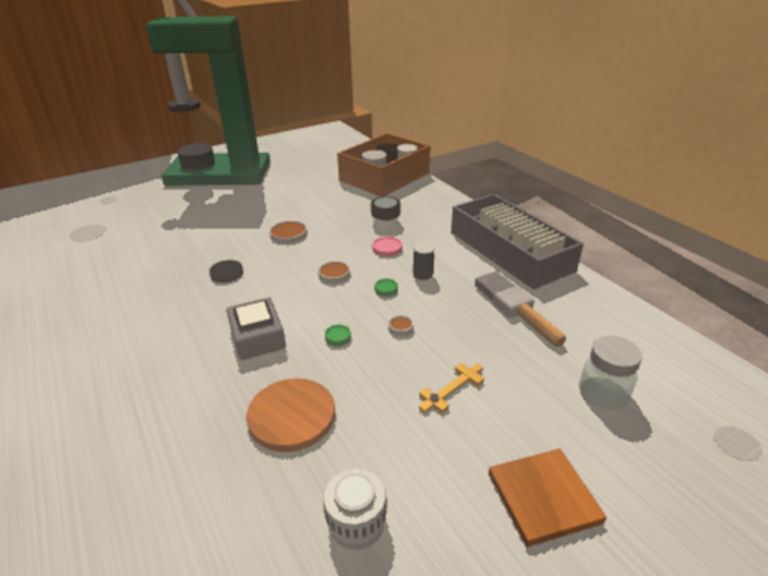

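The scene view (768×576) shows these objects:

- **Amber filters:** large (539,198), middle (471,252), small (392,321).
- **Look-alikes to leave alone:** green (370,274) and (455,301), pink (540,292).
- **Cap:** the flat black disc at (450,174). It could be confused with the black glass-topped pot (608,271), the film can (496,326) or the press knob (645,75).
- **Lens:** (175,311). The jar (315,505) could be confused with it.
- **Stands:** round (273,262), square (193,444).
- **Bystanders:** viewer (361,213), wrench (311,373).

```bash
cat > vis.py <<'E'
import numpy as np,cv2
def cast(uv,K,pos,R,z):
    uv=np.asarray(uv,float).reshape(-1,2)
    d=np.c_[(uv-[K[0,2],K[1,2]])/[K[0,0],K[1,1]],np.ones(len(uv))]@R.T
    return (pos+d*((z-pos[2])/d[:,2])[:,None])[:,:2]
def points(d,K,pos,R):
    v,u=np.indices(d.shape)
    c=np.stack([(u-K[0,2])/K[0,0]*d,(v-K[1,2])/K[1,1]*d,d],-1)
    return c@R.T+pos
def comp(mask,seed,r=12):
    n,l,st,_=cv2.connectedComponentsWithStats(mask.astype(np.uint8))
    v,u=np.nonzero(l); 
    if len(u)==0:return None
    k=np.argmin((u-seed[0])**2+(v-seed[1])**2)
    return l==l[v[k],u[k]]
def circ(mask,K,pos,R,z):
    c=max(cv2.findContours(mask.astype(np.uint8),cv2.RETR_EXTERNAL,cv2.CHAIN_APPROX_NONE)[0],key=len)
    p=cast(c.reshape(-1,2),K,pos,R,z).astype(np.float32)
    (x,y),r=cv2.minEnclosingCircle(p); 
    return np.round([x,y,r],4)
E
python3 - <<'E'
from rig import *
from vis import *
S={'scene':dict(FL=(539,198),FM=(471,252),FS=(392,321),cap=(450,172),lens=(175,311),rs=(273,262),ss=(193,444),viewer=(361,213),wr=(311,373),can=(496,326),green1=(370,274),green2=(455,301),pink=(540,292)),
'side':dict(FL=(288,231),FM=(334,270),FS=(400,324),cap=(226,270),lens=(355,500),rs=(292,412),ss=(545,496),viewer=(255,325),wr=(452,387),can=(424,262),green1=(337,335),green2=(386,287),pink=(387,246))}
for n in S:
    f=np.load(n+'.npz');im,d=f['im'],f['d'];p=camera_params(n);a=(p['K'],p['position'],p['rotation'])
    P=points(d,*a); hsv=cv2.cvtColor(im,cv2.COLOR_RGB2HSV); H=np.where(d>0,P[...,2],0)
    for k,s in S[n].items():
        s=(s[0]//1.5,s[1]//1.5); m=comp(H>0.005,s); h=P[m]; zt=np.percentile(h[:,2],90)
        t=h[h[:,2]>zt-0.003][:,:2].astype(np.float32);(x,y),r=cv2.minEnclosingCircle(t)
        extra=''
        if k[0]=='F': extra=circ(comp((hsv[...,1]>120)&(hsv[...,0]<20),s),*a,0.0075)
        if k in('rs','ss'): extra=circ(comp((hsv[...,1]>120)&(hsv[...,0]<20),s),*a,0.012)
        if k=='cap': extra=circ(comp(hsv[...,2]<60,s),*a,0.01)
        print(n,k,m.sum(),'zt %.4f c %.4f %.4f r %.4f med'%(zt,x,y,r),np.median(t,0).round(4),extra)
        if k in('wr','ss','viewer'): print('   ',cv2.minAreaRect(t))
E
```

```text
scene FL 465 zt 0.0095 c 0.5979 0.3022 r 0.0339 med [0.5974 0.3034] [0.5962 0.3057 0.0289]
scene FM 345 zt 0.0100 c 0.6096 0.1493 r 0.0259 med [0.61   0.1483] [0.6073 0.1511 0.0214]
scene FS 215 zt 0.0103 c 0.6260 -0.0128 r 0.0177 med [ 0.6257 -0.0129] [ 0.6244 -0.0117  0.0139]
scene cap 264 zt 0.0113 c 0.4692 0.2397 r 0.0258 med [0.4712 0.2401] [0.4713 0.2358 0.0295]
scene lens 840 zt 0.0498 c 0.4449 -0.2222 r 0.0188 med [ 0.4459 -0.2235] 
scene rs 1336 zt 0.0133 c 0.4439 -0.0764 r 0.0482 med [ 0.4456 -0.0777] [ 0.4471 -0.0758  0.0506]
scene ss 2134 zt 0.0134 c 0.6064 -0.2926 r 0.0533 med [ 0.6081 -0.2934] [ 0.6084 -0.2926  0.0549]
    ((0.6062021851539612, -0.29240870475769043), (0.07799942046403885, 0.07855820655822754), 74.90569305419922)
scene viewer 1018 zt 0.0409 c 0.4590 0.0705 r 0.0302 med [0.4599 0.0697] 
    ((0.4585976004600525, 0.07077408581972122), (0.04553459957242012, 0.04608987271785736), 81.57606506347656)
scene wr 444 zt 0.0095 c 0.6180 -0.1383 r 0.0501 med [ 0.6259 -0.1358] 
    ((0.6175787448883057, -0.13609904050827026), (0.0999184101819992, 0.036253321915864944
[... 1005 characters left out ...]
58335114, 0.0786275789141655), 75.05718231201172)
side viewer 1148 zt 0.0412 c 0.4551 0.0712 r 0.0301 med [0.4551 0.0696] 
    ((0.4559386372566223, 0.07236653566360474), (0.047521233558654785, 0.043712690472602844), 81.61416625976562)
side wr 459 zt 0.0094 c 0.6160 -0.1380 r 0.0500 med [ 0.6099 -0.1361] 
    ((0.6154364347457886, -0.13537323474884033), (0.0997980460524559, 0.03596418350934982), 11.257203102111816)
side can 319 zt 0.0510 c 0.7197 0.0768 r 0.0155 med [0.7191 0.0758] 
side green1 184 zt 0.0108 c 0.5451 0.0153 r 0.0177 med [0.5445 0.0152] 
side green2 142 zt 0.0109 c 0.6530 0.0730 r 0.0184 med [0.6534 0.0728] 
side pink 199 zt 0.0108 c 0.7142 0.1702 r 0.0253 med [0.7147 0.1722]
```

Both views agree within about 2 mm, and heights and radii match the given sizes. Next I go above the large filter, look from close by, and touch the table with the fingertips at the openings I need.

```bash
cat > arm.py <<'E'
from rig import *
from vis import *
HOV=0.16
def down(x,y):
    a=np.arctan2(y,x)+np.pi/2; c,s=np.cos(a),np.sin(a)
    return np.array([[c,s,0],[s,-c,0],[0,0,-1.]])
def hover(xy,z=HOV): movep([xy[0],xy[1],z],down(*xy))
def look(zlo,near,name=None,zhi=1.,rmax=0.06):
    """centre (x,y), radius and top height of what stands between zlo and zhi near a point, from the wrist camera"""
    s=sense(); im,d=camera("wrist"); p=camera_params("wrist"); T=p["tool_from_camera"]
    R=s["tcp_rot"]@T[:3,:3]; pos=s["tcp_rot"]@T[:3,3]+s["position"]
    P=points(d,p["K"],pos,R)
    m=(d>0)&(P[...,2]>zlo)&(P[...,2]<zhi)&(np.hypot(P[...,0]-near[0],P[...,1]-near[1])<rmax)
    if name: cv2.imwrite(f'pics/{name}.png',im[:,:,::-1])
    h=P[m]
    if len(h)<50: return None
    q=h[:,:2]; lo,hi=np.percentile(q,0.5,0),np.percentile(q,99.5,0)
    c=(lo+hi)/2
    return np.r_[c,(hi-lo)/2,np.percentile(h[:,2],95)].round(4)
E
python3 - <<'E'
from arm import *
FL=(.597,.3032)
command_gripper(.072,40)
hover((.601,.227)); print(sense()['time_s'])
for g in (.072,.057,.042):
    command_gripper(g); x,y,_=sense()['position']
    if g==.072: move_l([x,y,.04],feed=.2)
    r=move_l([x,y,.0],feed=.02,until_force=3)
    print(g,r,sense()['finger_gap'],sense()['position'],sense()['wrist_force'])
    move_l([x,y,.04],feed=.1)
print(sense()['time_s'])
hover(FL); print(look(.005,FL,'wFL'),sense()['time_s'],sense()['position'])
E
```

```text
3.5
0.072 True 0.07184299879304991 [0.60122985 0.22661737 0.0168177 ] [-0.71142539  0.28624313  4.57348338]
0.057 True 0.05692959858504119 [0.60109292 0.22650577 0.02077873] [-0.56637224 -1.01481778  4.95844732]
0.042 True 0.04237444232765291 [0.60084727 0.22633872 0.0234255 ] [-1.77007111 -0.85298409  5.13992993]
9.4
[0.5929 0.3054 0.0526 0.0333 0.2202] 10.075 [0.59677924 0.30166121 0.15856933]
```

View pics/wFL.png

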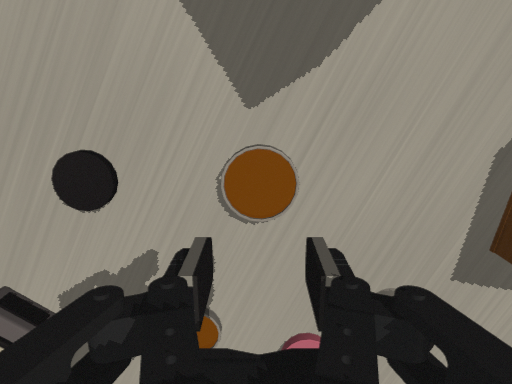

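The wrist view shows the steel-rimmed amber disc at (260,183), the cap at (85,180), and the middle amber and pink discs peeking in at the bottom. Picking the large filter now.

```bash
cat >> arm.py <<'E'
GAP=[.034,.042,.057,.072]; EXT=[.0248,.0234,.0208,.0168]
def ext(g): return float(np.interp(g,GAP,EXT))
def line(p,feed):
    """straight move, then one nudge for the arm's standing error"""
    p=np.array(p,float); move_l(p,feed=feed); sleep(.1); e=p-sense()['position']
    if np.linalg.norm(e)>4e-4: move_l(p+e,feed=.02); sleep(.1)
def pick(xy,dia,tip,newtons,name=None,zlo=.005,zhi=.03,rmax=None):
    command_gripper(min(dia+.010,.084)); hover(xy); sleep(.2)
    m=look(zlo,xy,name,zhi,rmax or dia/2+.02); print('seen',m)
    if m is None or abs(m[2:4]-dia/2).max()>.004: raise SystemExit('measure doubtful')
    x,y=m[:2]; z=ext(dia)+tip
    line([x,y,z+.03],.25); line([x,y,z],.06); command_gripper(0,newtons)
    s=sense(); print('grip',s['finger_gap'],s['gripper_force'],s['position'],s['time_s'])
    move_l([x,y,HOV],feed=.2); print('held gap',sense()['finger_gap'])
    return z
def place(xy,z,dia,name,zlo,zhi,above=.05):
    """z: TCP height with the thing resting on its support"""
    hover(xy,max(HOV,z+.06)); 
    line([xy[0],xy[1],z+.02],.2); move_l([xy[0],xy[1],z+.004],feed=.05)
    line([xy[0],xy[1],z+.0008],.03)
    s=sense(); print('set',s['position'],s['wrist_force'])
    command_gripper(dia+.012); sleep(.2); move_l([xy[0],xy[1],z+.03],feed=.08); move_l([xy[0],xy[1],max(HOV,z+.10)],feed=.25); sleep(.2)
    m=look(zlo,xy,name,zhi,dia/2+.02); print('placed',m,sense()['time_s'],sense()['finger_gap'])
    return m
E
python3 - <<'E'
from arm import *
z=pick((.597,.3032),.064,.003,40)
place((.4427,-.076),z+.012,.064,'pFL',.0165,.03)
print(look(.008,(.4427,-.076),None,.0165,.07))
E
```

```text
seen [0.596  0.3036 0.0303 0.0305 0.0094]
grip 0.06249493933251944 42.13295795023441 [0.59605464 0.30343601 0.02273565] 13.4083
held gap 0.06214975655759369
set [ 0.4427245  -0.0759998   0.03472451] [ 0.59506484 -0.2631166  -0.72989809]
placed [ 0.4419 -0.0761  0.0302  0.0307  0.0214] 19.5 0.07579835948220934
[ 0.4413 -0.0755  0.0462  0.0463  0.0124]
```

View pics/pFL.png

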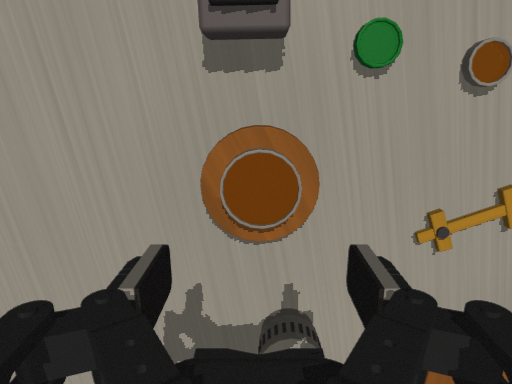

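The large filter lies centred on the round stand at (260,188), within 1 mm of the stand centre (260,184). Next are the middle and small filters.

Run:
```python
from arm import *
z=pick((.608,.150),.049,.0045,40,'kFM')
if sense()['finger_gap']<.044: raise SystemExit('lost')
m=place((.4419,-.0761),z+.0195,.049,'pFM',.0245,.04)
if m is None or np.hypot(*(m[:2]-[.4419,-.0761]))>.004: raise SystemExit('check')
z=pick((.6248,-.012),.034,.0045,40,'kFS')
if sense()['finger_gap']<.029: raise SystemExit('lost')
place(m[:2],z+.027,.034,'pFS',.032,.045)
a,b=cv2.imread('pics/pFM.png'),cv2.imread('pics/pFS.png')
cv2.imwrite('pics/ab.png',np.hstack([a[80:300,110:410],b[80:300,110:410]]))
```

```text
seen [0.6068 0.1497 0.0231 0.0233 0.0096]
grip 0.0464543297857722 40.21920371800661 [0.60674512 0.14946888 0.02719922] 23.6
held gap 0.046552042106737974
set [ 0.44184845 -0.07613032  0.04699861] [ 0.16010599 -0.29184744 -0.20502325]
placed [ 0.4411 -0.0761  0.0231  0.0234  0.029 ] 29.1167 0.06095462068902861
seen [ 0.6238 -0.0121  0.0158  0.0162  0.0098]
grip 0.031182355995139913 39.272359516471624 [ 0.62367757 -0.01229605  0.02960982] 32.8583
held gap 0.031166976749070624
set [ 0.44114791 -0.07608841  0.05715409] [-0.17702419 -0.33766612 -0.17165826]
placed [ 0.4404 -0.076   0.0159  0.0162  0.0367] 37.9833 0.046509516508866276
```

View pics/ab.png

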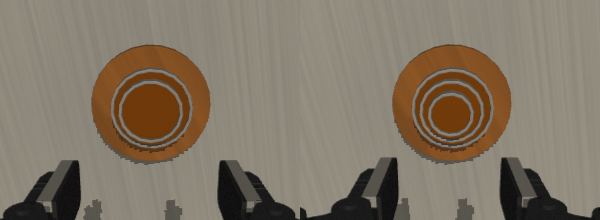

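The nest is correct: heights 29 and 37 mm, with offsets under 1 mm. Next the lens, then the cap.

Run:
```python
from arm import *
z=pick((.4437,-.222),.054,.014,70,'kL',.03,.08)
if sense()['finger_gap']<.048: raise SystemExit('lost')
place((.6055,-.292),z+.012,.054,'pL',.04,.09)
print(look(.0585,(.6055,-.292),None,.09,.04), look(.008,(.6055,-.292),None,.016,.07))
```

```text
seen [ 0.4431 -0.2222  0.0258  0.026   0.0495]
grip 0.05252968404263522 72.83431649208069 [ 0.44353422 -0.22231049  0.03599434] 41.15
held gap 0.05229113451522222
set [ 0.60545051 -0.29198747  0.04814559] [ 0.49237729 -0.43647992 -2.25572906]
placed [ 0.605  -0.2917  0.0258  0.026   0.0615] 46.2833 0.06594453751237006
[ 0.6045 -0.2924  0.0168  0.017   0.0618] [ 0.6047 -0.2921  0.0449  0.0448  0.0123]
```

View pics/pL.png

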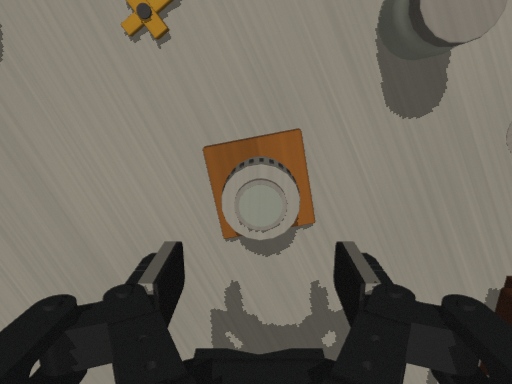

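The lens stands upright at (260,203), centred on the square stand. Now the cap.

Run:
```python
from arm import *
z=pick((.468,.241),.050,.0045,25,'kC')
if sense()['finger_gap']<.044: raise SystemExit('lost')
place((.6048,-.2921),z+.056,.050,'pC',.059,.09)
hover((.55,-.18),.3)
im,d=camera('side'); im2,_=camera('scene')
cv2.imwrite('pics/end.png',np.vstack([np.hstack([im[180:384,120:430],im2[100:304,60:370]])])[:,:,::-1])
cv2.imwrite('pics/fin.png',np.hstack([cv2.imread('pics/pC.png')[80:284,110:410],cv2.imread('pics/end.png')[:,:310]]))
```

```text
seen [0.4671 0.2409 0.0238 0.0238 0.0103]
grip 0.04816236451115441 25.38371172733605 [0.46725146 0.24109277 0.02715193] 50.875
held gap 0.04830105899527497
set [ 0.60475214 -0.29210565  0.08334034] [-0.03567612 -0.32252836 -0.87615083]
placed [ 0.604  -0.2923  0.0237  0.0239  0.0663] 57.05 0.061645386685890015
```

View pics/fin.png

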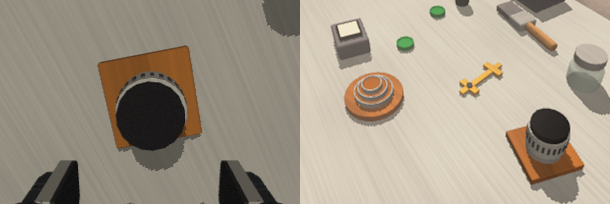

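View pics/end.png

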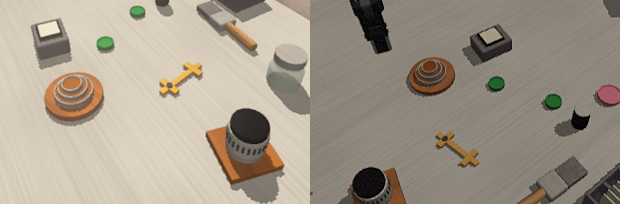

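The cap sits level on the lens, top at 66 mm as expected and centred within 1 mm. The filters are nested and the bystanders haven't moved. Handing in.

```bash
python3 -c "
from rig import *
sleep(.3);print(finish_job())"
```

```text
the job is handed in; nothing more can be done
None
```

The job is handed in at about 58 s of the 128 s allowed: the three filters are nested on the round stand, the capped lens stands upright on the square stand (each piece measured within about 1 mm of its target), and the bystanders look unmoved; the rig returned no verdict.

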